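# Chock the oiled flanged roller on the drip board

### The arm

A 7-joint arm with a two-finger parallel gripper is mounted at the origin on the work surface. World frame = base frame: x ahead of the robot, y to its left, z up, the work surface at z = 0. Lengths are in m, angles in rad, forces in N, time in s.
With the tool pointing down it reaches from about 0.4 to 0.875 m from the base axis. Payload 19.3 kg.
Tool frame: the origin (TCP) lies at the very end of the fingers, on their centre line; the grasp point (between the pads) lies 19 mm behind it; z points along the fingers, y is the line along which they close (so a half turn about z gives the same grasp; the last joint's range is limited). The gripper opens to 85 mm and grips with 20 to 120 N. Pads are 22 mm wide; open, the fingers measure 114 mm over their backs; the gripper's body (76 mm by 85 mm) begins 54 mm behind the grasp point. The pads swing forward as they close: fully open they stand 13 mm farther back than shut.
Start: joints at [1.229, 0.521, -0.036, 1.599, 0.021, 1.021, -0.113], TCP at [0.168, -0.602, 0.231] pointing down, gripper open.
Joint ranges: [-2.91, 2.91], [-0.3, 2.13], [-1.5, 1.42], [0.17, 2.43], [-1.26, 4.41], [0.16, 1.93], [-2.52, 2.52]. Speed limits (rad/s): [1.89, 1.89, 2.39, 2.39, 3.01, 3.01, 3.01].

### API

Orientations are given as [roll, pitch, yaw] about the fixed x, y, z axes, in that order (R = Rz(yaw) Ry(pitch) Rx(roll)).
In Python, from workcell import bot gives the robot as it stands. The module is installed in compiled form; this text tells all that it offers.
- The arm moves only by the tool apply_moves, never from a script. Its arguments are lists of equal length, an entry for each row: "claw": the finger opening in m, from 0 to 0.0854; "xyz": the shift along the tool's x, y, z in m, a list of three; "twist": the turn, a rotation vector about the tool's x, y, z in rad, a list of three. A call has 1 to 20 rows; each row shifts and turns the commanded pose from where the row before left it, along the tool's axes as they then stand; what a row does not reach is not made up. A row lasts 1/10 s, in which the tool goes at most 50 mm and 8.59 degrees, less where a joint would pass 70% of its speed; a pose out of reach is approached as far as the arm can. A call with a gripper value outside its range is refused whole. The fingers move at their own pace and stop on an object; "force" is the grip in N (left out, the last holds). Time passes only in rows, so rows that do not move let the fingers close. It gives the time, the measured TCP pose, the force, the opening and the grip force at its end, in the units of the state.
- bot.observe(): the state, without advancing time (a new reading comes with each control period).
- bot.grab_frame(name): name is "side" or "top"; returns a dict with "img" (384x512x3 uint8, red, green, blue), "vfov" (degrees; the focal length in pixels is half the picture's height over the tangent of half this angle, whatever the lens; pixels are square), "cx", "cy" (the principal point, pixels), "view" (4x4, takes a point from world to camera coordinates). Camera axes: x right, y up, looking along -z (the intrinsics and any distortion apply to the point x, -y, -z); pixel columns grow to the right and rows downward; lengths in m; the calibration is good to about 2 mm. A picture is of the moment at which its call begins. There is no depth.
- bot.job_done(): hands the job in; it is judged then, once.
Trained networks look in the newest picture that a camera, given by its name, has taken for a name from the list of things; names that differ only in an ending like _2 or _b are one class to them, and where a whole thing is asked for, a point or a joint stands for the part that bears it (a point fixed in the world has none). Each returns a list of dicts, best first, with "score" (0 to 1); they miss things now and then, are a little off and sometimes report something else, mostly with a low value. They report only what shows in the picture. A call takes as long as a camera call. They do not tell look-alikes from the thing itself.
- bot.find_in(camera, query): "position" ([x, y, z] in m, in world coordinates, good to about 4 mm: the middle of the surface that is visible of it).
The state is a dict: "clock": time; "qpos": joint angles; "qd": joint speeds; "joint_efforts": joint torques, N m; "position": TCP position; "tool_rot": TCP orientation; "force": force on the tool from outside, world axes, zero at the start; "moment": the same for the moment, N m; "grip_width": finger opening in m; "finger_force": force on a finger pad.
Only numpy, scipy, OpenCV 4.12 (cv2) and the standard library are available. Lean on these libraries where they do the work, as an engineer would, in place of code of your own. Each camera call takes 0.05 s, during which the arm holds its last target. There are 200 camera calls.

### The job

Put the freshly oiled flanged roller out to drain on the sloping drip board. First set the rubber chock flat on the ribbed deck, square across the slope with its slanted face uphill; then lay the roller across the ribs on the uphill side of it, gently and snug against the chock with both flanges backed by it, so that it stays put when you let go and never runs free. Leave the plain roller, the sheave already draining and everything else as it is.

Things in the scene. Friction and masses are not known exactly. Their poses are not given: they have to be found in the camera images.
- deck: Ribbed metal deck of the fixed drip board, 270 x 270 mm. Origin: centre of its top, on the rib tops, about 65 mm above the bench. x points uphill (7 degrees above level, ribs along it), y across the slope, z square to the deck. Rims 17 mm above the rib tops at both sides and the high end; the low end is open over a catch pan 34 mm high that reaches 55 mm farther out.
- high_edge (a point): Middle of the deck's high end, on the rib tops.
- low_edge (a point): Middle of the deck's open low end, on the rib tops.
- chock: Loose black rubber chock, 58 (x) x 66 (y) x 26 mm, 150 g, flat on the bench. Origin: centre of its underside. Slanted face at its +x end: 41 degrees, from a 3 mm toe at x = 30 to z = 26 at x = 4 mm; upright back with a small steel eye at x = -28; flat parallel sides. A flanged roller resting on the deck against that face has its axis 48 mm from this origin along +x.
- roller: Flanged roller: dark steel spool, about 0.55 kg, that rolls freely. Origin: its centre; axle along y. Waist 36 mm across, 38 mm long, between two flanges 76 mm across and 9 mm thick; axle stubs 16 mm across reach y = +-50 mm. It starts hung by its stubs in one of the saddle's two pairs of V notches; lift it straight up by the waist.
- plain_roller: Bystander in the saddle's other notches: plain dark steel barrel 56 mm in diameter and 56 mm long, no flanges, the same axle stubs. Origin: its centre, axle along y.
- saddle: Fixed wooden saddle 200 mm (x) by 112 mm (y), on the bench. Origin: centre of its underside. Two uprights 14 mm thick at y = +-41 mm and 66 mm high carry V notches at x = -52 and +52 mm; a roller in them lies along y with its axis 56 mm above the bench.
- sheave: Bystander: grooved steel sheave, 60 mm in diameter, 16 mm high, lying flat on the deck near its high end, draining. Origin: centre of its underside.
- oil_bottle: Bystander: white plastic bottle, 170 mm high. Origin: centre of its underside.
- grease_tin: Bystander: steel tin, 84 mm in diameter, 90 mm high. Origin: centre of its underside.
- brush: Bystander: hand brush lying on the bench.
- spanner: Bystander: spanner lying on the bench.
- screwdriver: Bystander: flat screwdriver lying on the bench.
There are look-alikes about, which are no part of the job. Leave any orange or pink look-alike of the roller alone. Of the things like the chock, leave any that is blue; of the rest the smaller one is meant.

How it is judged:
By the outcome, as a careful person would: the job done as asked, in the order asked, and still so for the second after the job is handed in, with the robot touching nothing.
It also fails if it takes over 58 s, if anything falls off the work surface, if the arm or the gripper's body presses on something with over 40 N, if the wrist force passes 120 N, or if a joint passes its speed limit or range.

## Working session

There is one attempt and no reset: what is moved stays moved. The work goes in short steps, Python scripts to look and compute and a tool call to move; the robot and the scene stay as the last step left them, time stands still between calls to the robot, and variables do not carry over. Pictures are saved under pics/ and viewed, at most 10 in all, crops included, and the job is handed in when it is done.

Besides the shell and the picture viewer there is one more tool, called after "Request:" as name(argument=value, ...) on one line, values as JSON. apply_moves: Moves the arm, as the interface text tells. Its arguments: {"type":"object","properties":{"claw":{"type":"array"},"xyz":{"type":"array"},"twist":{"type":"array"},"force":{"type":"number"}},"required":["claw","xyz","twist"]}

```bash
mkdir -p pics
cat > h.py <<'E'
import numpy as np, cv2
from workcell import bot
def save(cam,name):
    f=bot.grab_frame(cam); cv2.imwrite('pics/'+name,f['img'][:,:,::-1]); return f
def ray(f,u,v):
    F=f['img'].shape[0]/2/np.tan(np.radians(f['vfov'])/2)
    V=np.array(f['view']); R=V[:3,:3]; c=-R.T@V[:3,3]
    d=R.T@np.array([(u-f['cx'])/F,-(v-f['cy'])/F,-1]); return c,d/np.linalg.norm(d)
def atz(f,u,v,z):
    c,d=ray(f,u,v); return c+d*(z-c[2])/d[2]
def proj(f,p):
    F=f['img'].shape[0]/2/np.tan(np.radians(f['vfov'])/2)
    q=np.array(f['view'])@np.append(p,1); return np.array([f['cx']-F*q[0]/q[2], f['cy']+F*q[1]/q[2]])
E
python3 - <<'E'
from h import *
for c in('top','side'):
    f=save(c,c+'0.png'); print(c,[k for k in f if k!='img'],f['vfov'],f['cx'],f['cy'],np.round(f['view'],3).tolist())
    print({k:v for k,v in f.items() if k not in('img','view')})
    for n in('chock','roller','plain_roller','saddle','deck','sheave','oil_bottle','grease_tin','brush'):
        print(n,[(np.round(r['position'],3).tolist(),round(r['score'],2),np.round(proj(f,r['position'])).tolist()) for r in bot.find_in(c,n)])
print(bot.observe())
E
```

```text
top ['vfov', 'cx', 'cy', 'view'] 56.546899772344986 257.0900310770856 195.27164801854684 [[-0.12, -0.993, -0.001, 0.114], [0.967, -0.117, 0.227, -0.49], [-0.225, 0.026, 0.974, -1.098], [0.0, 0.0, 0.0, 1.0]]
{'vfov': 56.546899772344986, 'cx': 257.0900310770856, 'cy': 195.27164801854684}
chock [([0.485, -0.328, 0.025], 0.75, [371.0, 188.0]), ([0.374, -0.231, 0.037], 0.72, [350.0, 224.0]), ([0.535, -0.207, 0.028], 0.72, [333.0, 178.0]), ([0.569, 0.039, 0.063], 0.49, [259.0, 174.0])]
roller [([0.434, 0.347, 0.077], 0.89, [166.0, 226.0]), ([0.472, 0.493, 0.053], 0.66, [122.0, 220.0])]
plain_roller [([0.533, 0.335, 0.074], 0.66, [168.0, 194.0])]
saddle [([0.482, 0.335, 0.023], 0.84, [173.0, 213.0]), ([0.725, -0.24, 0.089], 0.2, [337.0, 117.0]), ([0.571, 0.038, 0.063], 0.16, [259.0, 173.0])]
deck [([0.569, 0.039, 0.061], 0.87, [259.0, 174.0])]
sheave [([0.656, 0.052, 0.089], 0.82, [252.0, 146.0])]
oil_bottle [([0.728, 0.238, 0.109], 0.69, [192.0, 130.0])]
grease_tin [([0.726, -0.242, 0.087], 0.59, [338.0, 117.0])]
brush [([0.67, 0.406, 0.019], 0.63, [149.0, 162.0]), ([0.535, 0.334, 0.072], 
[... 771 characters left out ...]
[]
{'clock': 1.0, 'qpos': array([ 1.22880519,  0.5213992 , -0.0363029 ,  1.59946443,  0.02117131,
        1.02112297, -0.11280215]), 'qd': array([ 0.00091255,  0.00166772,  0.00167774,  0.00017386,  0.00048274,
       -0.00071066, -0.00119817]), 'joint_efforts': array([-6.28050548e-04, -9.26841903e+01,  1.97767362e+00, -3.70260251e+01,
        1.79243018e-02,  1.67671384e-03,  5.84317831e-06]), 'position': array([ 0.16777303, -0.60206364,  0.23130399]), 'tool_rot': array([-3.14158048e+00, -2.58571265e-05,  2.71732957e-01]), 'force': array([-0.0084504 ,  0.35598926, -0.27334577]), 'moment': array([-0.02386681, -0.04689005,  0.00233353]), 'finger_force': 0.0, 'grip_width': 0.08538994267288284}
```

```bash
python3 -c "
import cv2
for c in('top','side'):
    i=cv2.imread(f'pics/{c}0.png'); cv2.imwrite(f'pics/{c}0b.png',cv2.resize(i,(800,600),interpolation=cv2.INTER_CUBIC))"
```

```text
(no output)
```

View pics/top0b.png

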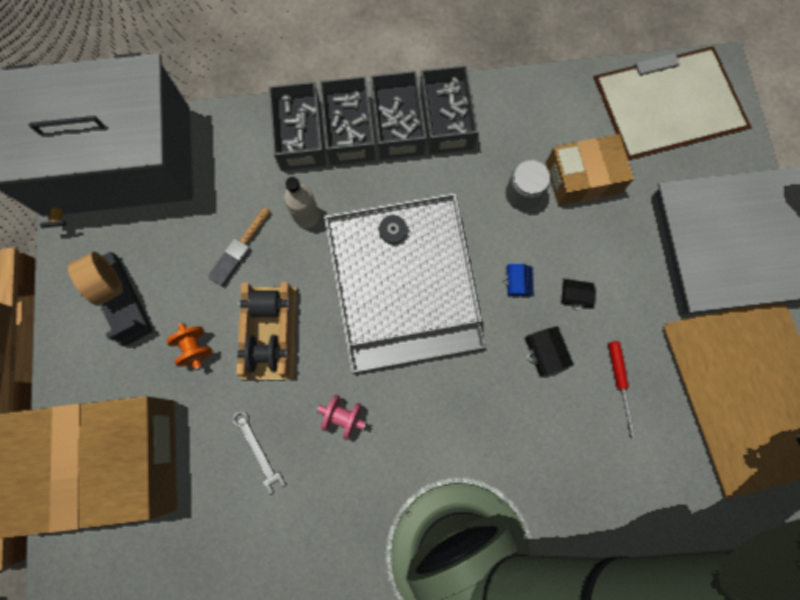

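View pics/side0b.png

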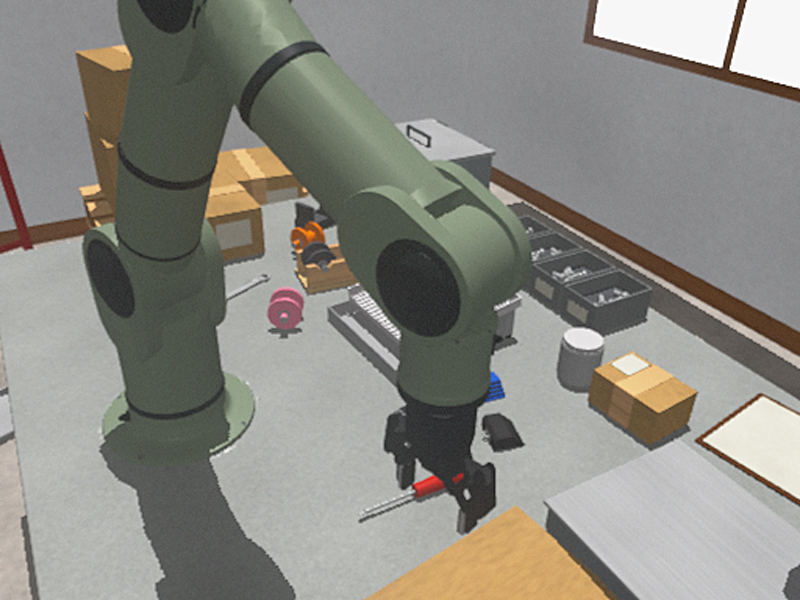

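Chock candidates in the top picture (800-wide): blue (519,280), large black (549,351), small black (578,293). The small black one fits. Roller candidates: orange (190,346), pink (343,417), dark flanged in the saddle (262,352) and the plain barrel (264,303). The dark flanged one fits. One close crop of each follows as a check.

```bash
python3 -c "
import cv2,numpy as np
i=cv2.imread('pics/top0.png')
a=cv2.resize(i[165:245,320:395],None,fx=5.3,fy=5.3,interpolation=cv2.INTER_CUBIC)[:420,:398]
b=cv2.resize(i[175:250,145:195],None,fx=5.6,fy=5.6,interpolation=cv2.INTER_CUBIC)[:420]
o=np.hstack([a,b]); print(o.shape); cv2.imwrite('pics/crop1.png',o)
d=cv2.resize(i[118:243,200:318],None,fx=4.75,fy=4.75,interpolation=cv2.INTER_CUBIC); print(d.shape);cv2.imwrite('pics/crop2.png',d)"
```

```text
(420, 678, 3)
(594, 560, 3)
```

View pics/crop1.png

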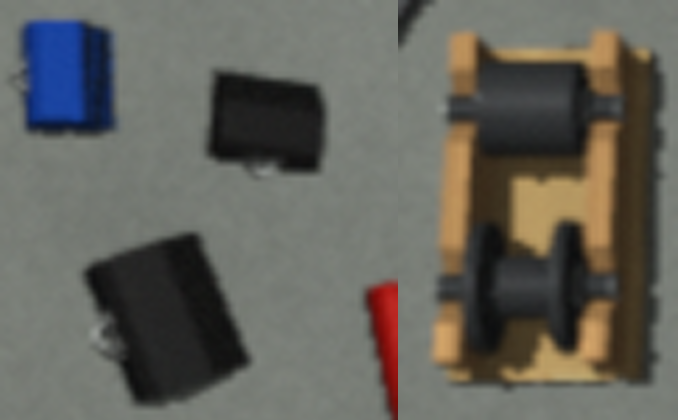

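View pics/crop2.png

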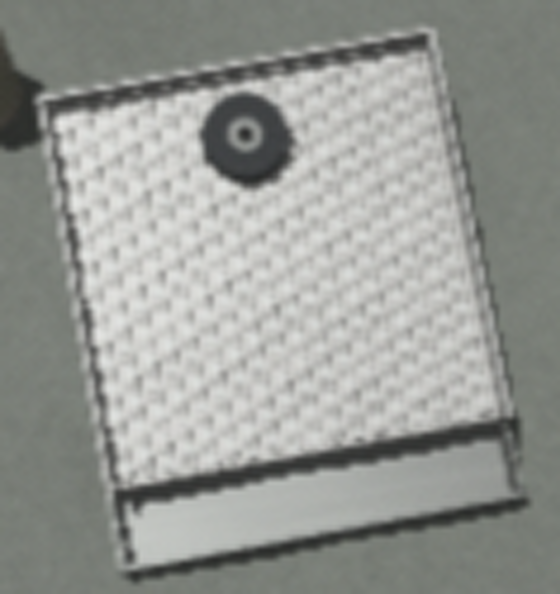

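The crop confirms it: the small black chock has its eye (back) toward the picture's bottom at (262,168), so its slanted face is up and away from the robot. The flanged roller is in the saddle's lower notch at (525,288). Next I fit the poses.

```bash
cat > fit.py <<'E'
from h import *
from scipy.optimize import minimize
def Rz(a): return np.array([[np.cos(a),-np.sin(a),0],[np.sin(a),np.cos(a),0],[0,0,1]])
def Ry(a): return np.array([[np.cos(a),0,np.sin(a)],[0,1,0],[-np.sin(a),0,np.cos(a)]])
def chockpts():
    return np.array([[x,y,z] for y in(-.033,.033) for x,z in((-.028,0),(.030,0),(.030,.003),(.004,.026),(-.028,.026))])
def hullmask(f,P,S=8,shape=None):
    h,w=f['img'].shape[:2]
    q=np.array([proj(f,p) for p in P]); hl=cv2.convexHull(q.astype(np.float32))[:,0]
    return hl
def fitmask(f,mask,roi,pts,x0,z=0.,tilt=0.,S=6):
    u0,u1,v0,v1=roi; m=mask[v0:v1,u0:u1].astype(float)
    def cost(p):
        W=(Rz(p[2])@Ry(tilt)@pts.T).T+[p[0],p[1],z+ (p[3] if len(p)>3 else 0)]
        hl=hullmask(f,W)
        im=np.zeros(((v1-v0)*S,(u1-u0)*S),np.uint8)
        cv2.fillConvexPoly(im,np.round(((hl-[u0,v0]+.5)*S-.5)*16).astype(np.int32),255,shift=4)
        a=cv2.resize(im,(u1-u0,v1-v0),interpolation=cv2.INTER_AREA)/255.
        return ((a-m)**2).sum()
    best=None
    for dy in(-.15,0,.15):
        s=np.array(x0)+[0,0,dy]; sim=np.vstack([s]+[s+np.eye(3)[i]*[.006,.006,.15][i] for i in range(3)])
        r=minimize(cost,s,method='Nelder-Mead',options=dict(initial_simplex=sim,xatol=1e-5,fatol=1e-3))
        if best is None or r.fun<best.fun: best=r
    return best
E
cat > m1.py <<'E'
from fit import *
f=bot.grab_frame('top'); g=cv2.cvtColor(f['img'],cv2.COLOR_RGB2GRAY).astype(float)
print(g[178:204:2,354:388:2].astype(int))
roi=(350,390,172,206)
m=np.clip((75-g)/(75-32),0,1)
r=fitmask(f,m,roi,chockpts(),[.48,-.328,.0]); print('chock',r.x.round(4),r.fun)
# deck corners from crop2: (X,Y)/4.75+(200,118)
c=lambda X,Y:np.array([(X+.5)/4.75-.5+200,(Y+.5)/4.75-.5+118])
from scipy.optimize import least_squares
obs=[((-.135,.135,0),c(118,487)),((-.135,-.135,0),c(508,421)),((.135,.135,.017),c(45,100)),((.135,-.135,.017),c(430,35))]
def res(p): return np.concatenate([proj(f,Rz(p[2])@Ry(-np.radians(7))@np.array(a)+[p[0],p[1],.065])-b for a,b in obs])
s=least_squares(res,[.57,.04,0]); print('deck',s.x.round(4),s.fun.round(2))
c1=lambda X,Y:np.array([(X-398+.5)/5.6-.5+145,(Y+.5)/5.6-.5+175])
for n,p,z in(('stubL',(442,288),.056),('stubR',(618,286),.056),('waist',(524,288),.070),('pL',(448,108),.056),('pR',(622,107),.056),('barrel',(528,107),.08)):
    u=c1(*p); print(n,u.round(1),atz(f,*u,z).round(4))
print('cam',ray(f,0,0)[0].round(3),bot.observe()['clock'])
# side-view independent check of chock via projected corners is done later
E
python3 m1.py
```

```text
[[125 126 125  84  80  92 105 111 122 124 125 124 125 125 127 128 128]
 [121 124 124  64  20  22  24  26  33  45  60  84 104 117 128 128 128]
 [121 122 118  49  22  22  19  21  20  23  19  22  22  82 128 128 124]
 [123 120 122  40  28  30  26  27  25  23  23  25  22  48 125 127 125]
 [123 121 120  36  31  33  31  31  33  30  31  29  30  37 122 127 126]
 [122 125 116  27  32  33  34  33  32  31  33  32  31  41 122 124 124]
 [121 122 105  22  32  31  33  31  33  32  32  32  30  48 123 127 125]
 [119 118  97  20  20  22  23  24  27  30  29  31  33  50 122 125 122]
 [120 122 109  48  24  21  31  36  29  30  20  23  20  67 121 124 127]
 [119 120 118 119 115 117  73  90 103  65  27  25  21  83 126 124 124]
 [121 121 120 122 118 122 119  98 118 120 118 118 121 122 122 124 125]
 [120 123 123 120 121 121 124 121 122 126 126 124 122 125 122 121 124]
 [121 121 120 121 119 124 120 122 123 124 123 123 125 125 126 124 124]]
chock [ 0.4939 -0.3284 -0.2909] 18.180207911879798
deck [0.5733 0.0437 0.0645] [-0.52  0.96 -0.23 -0.36  0.03 -0.03  0.73 -0.65]
stubL [152.4 226. ] [0.4413 0.396  0.056 ]
stubR [183.9 225.7] [0.4304 0.2969 0.056 ]
waist [167.1 226. ] [0.4332 0.3466 0.07  ]
pL [153.5 193.9] [0.5457 0.3869 0.056 ]
pR [184.6 193.7] [0.5342 0.2869 0.056 ]
barrel [167.8 193.7] [0.5343 0.3354 0.08  ]
cam [0.241 0.084 1.181] 1.05
```

```bash
cat > m2.py <<'E'
from fit import *
f=bot.grab_frame('top'); g=cv2.cvtColor(f['img'],cv2.COLOR_RGB2GRAY).astype(float)
m=np.clip((122-g)/(122-28),0,1); m[194:200,366:374]*=1
r=fitmask(f,m,(352,386,174,202),chockpts(),[.48,-.328,-.2]); print('chock',r.x.round(4),r.fun)
W=(Rz(r.x[2])@chockpts().T).T+[*r.x[:2],0]
print('hull',np.round([proj(f,p) for p in W],1).tolist())
E
python3 m2.py
cat > go.py <<'E'
# python3 go.py x y z yaw tilt : shift (tool axes) and twist from current pose to target
import sys
from h import *
from scipy.spatial.transform import Rotation as Ro
o=bot.observe(); p=o['position']; R=Ro.from_euler('xyz',o['tool_rot'])
def tgt(yaw,pitch): return Ro.from_euler('z',yaw)*Ro.from_euler('y',pitch)*Ro.from_euler('x',np.pi)
def rep(pt,yaw,pitch=0):
    T=tgt(yaw,pitch); print('shift(tool now)',R.inv().apply(np.array(pt)-p).round(4),'twist',(R.inv()*T).as_rotvec().round(4),'shift(if turned first)',T.inv().apply(np.array(pt)-p).round(4))
if __name__=='__main__':
    print(o['clock'],p.round(4),o['tool_rot'].round(4),o['qpos'].round(2),o['grip_width'],o['force'].round(1))
    a=[float(v) for v in sys.argv[1:]]; rep(a[:3],a[3],a[4] if len(a)>4 else 0)
E
```

```text
chock [ 0.4934 -0.3286 -0.2797] 5.719490114973016
hull [[377.8, 197.3], [379.2, 181.0], [379.5, 180.8], [381.2, 186.3], [380.4, 195.6], [358.4, 194.3], [360.0, 178.1], [360.3, 177.8], [361.4, 183.3], [360.6, 192.5]]
```

```bash
python3 go.py 0.4876 -0.3269 0.10 -0.28
```

```text
1.1 [ 0.1678 -0.6021  0.2313] [3.1415 0.     0.2718] [ 1.23  0.52 -0.04  1.6   0.02  1.02 -0.11] 0.08552036736316097 [0.2 0.4 0.2]
shift(tool now) [ 0.382  -0.1792  0.1313] twist [ 0.     -0.      0.5518] shift(if turned first) [ 0.2313 -0.3528  0.1313]
```

Request:
apply_moves(claw=[0.085,0.085,0.085,0.085,0.085,0.085,0.085,0.085,0.085,0.085,0.085,0.085,0.085,0.085,0.085,0.085,0.085,0.085,0.085,0.085], xyz=[[0.0273,-0.0128,0.0094],[0.0273,-0.0128,0.0094],[0.0273,-0.0128,0.0094],[0.0273,-0.0128,0.0094],[0.0273,-0.0128,0.0094],[0.0273,-0.0128,0.0094],[0.0273,-0.0128,0.0094],[0.0273,-0.0128,0.0094],[0.0273,-0.0128,0.0094],[0.0273,-0.0128,0.0094],[0.0273,-0.0128,0.0094],[0.0273,-0.0128,0.0094],[0.0273,-0.0128,0.0094],[0.0273,-0.0128,0.0094],[0,0,0],[0,0,0],[0,0,0],[0,0,0],[0,0,0],[0,0,0]], twist=[[0,0,0],[0,0,0],[0,0,0],[0,0,0],[0,0,0],[0,0,0],[0,0,0],[0,0,0],[0,0,0],[0,0,0],[0,0,0],[0,0,0],[0,0,0],[0,0,0],[0,0,0.092],[0,0,0.092],[0,0,0.092],[0,0,0.092],[0,0,0.092],[0,0,0.092]], force=40)

```text
clock: 3.1
position: [0.4879, -0.3269, 0.0997]
tool_rot: [3.142, -0.0, -0.284]
force: [0.1, 0.3, 0.4]
grip_width: 0.085
finger_force: 0.0
```

```bash
python3 go.py 0.4876 -0.3269 0.006 -0.28
```

```text
3.1 [ 0.4879 -0.3269  0.0997] [ 3.1416e+00 -1.0000e-04 -2.8400e-01] [ 0.43  0.63  0.08  1.81 -0.07  0.7  -1.3 ] 0.08498369595438725 [0.1 0.3 0.4]
shift(tool now) [-0.0003  0.0001  0.0937] twist [ 0.     -0.0001 -0.004 ] shift(if turned first) [-0.0003  0.0001  0.0937]
```

Request:
apply_moves(claw=[0.085,0.085,0.085,0.085,0.085,0.085,0.085,0.085,0.085,0.085,0.055,0.055,0.055,0.055,0.055,0.055,0.055,0.055], xyz=[[0,0,0.0117],[0,0,0.0117],[0,0,0.0117],[0,0,0.0117],[0,0,0.0117],[0,0,0.0117],[0,0,0.0117],[0,0,0.0117],[0,0,0],[0,0,0],[0,0,0],[0,0,0],[0,0,0],[0,0,0],[0,0,0],[0,0,0],[0,0,0],[0,0,0]], twist=[[0,0,0],[0,0,0],[0,0,0],[0,0,0],[0,0,0],[0,0,0],[0,0,0],[0,0,0],[0,0,0],[0,0,0],[0,0,0],[0,0,0],[0,0,0],[0,0,0],[0,0,0],[0,0,0],[0,0,0],[0,0,0]], force=40)

```text
clock: 4.9
position: [0.4881, -0.327, 0.0069]
tool_rot: [3.141, -0.001, -0.28]
force: [-1.0, 0.7, 5.6]
grip_width: 0.0645
finger_force: 44.2
```

Request:
apply_moves(claw=[0.055,0.055,0.055,0.055,0.055,0.055,0.055,0.055,0.055,0.055], xyz=[[0,0,-0.01],[0,0,-0.015],[0,0,-0.02],[0,0,-0.025],[0,0,-0.025],[0,0,-0.025],[0,0,-0.02],[0,0,-0.01],[0,0,0],[0,0,0]], twist=[[0,0,0],[0,0,0],[0,0,0],[0,0,0],[0,0,0],[0,0,0],[0,0,0],[0,0,0],[0,0,0],[0,0,0]])

```text
clock: 5.9
position: [0.4876, -0.3266, 0.1558]
tool_rot: [-3.141, 0.0, -0.28]
force: [0.7, -0.5, -1.8]
grip_width: 0.065
finger_force: 45.5
```

```bash
cat > deck.py <<'E'
import sys
from go import *
D=np.array([.5733,.0437,.065]); DY=.0645; TI=-np.radians(7)
RD=Ro.from_euler('z',DY)*Ro.from_euler('y',TI)
def dk(a): return D+RD.apply(a)
if __name__=='__main__':
    a=[float(v) for v in sys.argv[1:4]]; print('clock',o['clock'],'world',dk(a).round(4)); rep(dk(a),DY,TI)
    print('tool in deck',RD.inv().apply(p-D).round(4),(RD.inv()*R).as_euler('xyz').round(3),o['force'].round(1),o['grip_width'])
E
python3 deck.py -0.056 0 0.06
```

```text
clock 5.9 world [0.5105 0.0396 0.1177]
shift(tool now) [-0.0792 -0.3583  0.0381] twist [ 0.0208  0.1213 -0.3442] shift(if turned first) [ 0.0415 -0.364   0.0434]
tool in deck [-0.0975 -0.364   0.1034] [ 3.1    0.115 -0.347] [ 0.7 -0.5 -1.8] 0.06497709915069888
```

Request:
apply_moves(claw=[0.055,0.055,0.055,0.055,0.055,0.055,0.055,0.055,0.055,0.055,0.055,0.055,0.055,0.055,0.055,0.055,0.055,0.055,0.055,0.055], xyz=[[0,0,0],[0,0,0],[0,0,0],[0,0,0],[0,0,0],[0.0019,-0.026,0.0031],[0.0019,-0.026,0.0031],[0.0019,-0.026,0.0031],[0.0019,-0.026,0.0031],[0.0019,-0.026,0.0031],[0.0019,-0.026,0.0031],[0.0019,-0.026,0.0031],[0.0019,-0.026,0.0031],[0.0019,-0.026,0.0031],[0.0019,-0.026,0.0031],[0.0019,-0.026,0.0031],[0.0019,-0.026,0.0031],[0.0019,-0.026,0.0031],[0.0019,-0.026,0.0031],[0,0,0]], twist=[[0.0042,0.0243,-0.0688],[0.0042,0.0243,-0.0688],[0.0042,0.0243,-0.0688],[0.0042,0.0243,-0.0688],[0.0042,0.0243,-0.0688],[0,0,0],[0,0,0],[0,0,0],[0,0,0],[0,0,0],[0,0,0],[0,0,0],[0,0,0],[0,0,0],[0,0,0],[0,0,0],[0,0,0],[0,0,0],[0,0,0],[0,0,0]])

```text
clock: 7.9
position: [0.4954, 0.0418, 0.115]
tool_rot: [-3.141, -0.121, 0.069]
force: [-0.2, -1.3, -1.7]
grip_width: 0.0647
finger_force: 45.5
```

```bash
python3 deck.py -0.071 0 0.02
python3 - <<'E'
from h import *
f=save('side','s1.png'); i=f['img']
from deck import dk
u=proj(f,dk([-.06,0,.02])); print(u)
u=u.astype(int); c=i[max(0,u[1]-65):u[1]+65,max(0,u[0]-85):u[0]+85,::-1]
cv2.imwrite('pics/s1c.png',cv2.resize(c,None,fx=4.5,fy=4.5,interpolation=cv2.INTER_CUBIC))
E
```

```text
clock 7.9 world [0.5005 0.039  0.0762]
shift(tool now) [0.0002 0.0032 0.0391] twist [-0.0011  0.0014  0.0042] shift(if turned first) [0.0001 0.0032 0.0391]
tool in deck [-0.0711  0.0032  0.0591] [-3.14e+00  1.00e-03  4.00e-03] [-0.2 -1.3 -1.7] 0.06473797289397365
[260.98631408 192.93836148]
```

View pics/s1c.png

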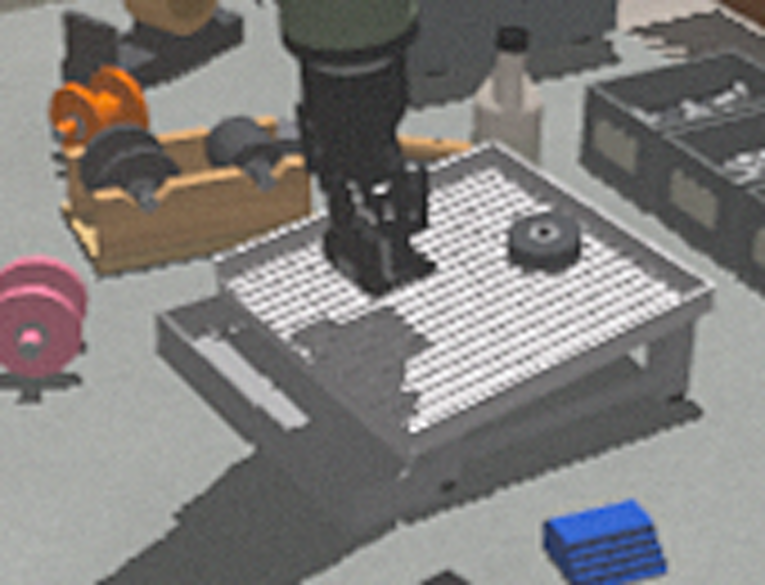

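The chock is upright in the gripper above the deck, toe uphill. I check the deck pose against this second view.

Run:
```python
from deck import *
f=bot.grab_frame('side')
c=lambda X,Y:np.array([X/4.5+261-86-.0+0, Y/4.5+192-65])+[1,0]
for a,b in(((-.135,-.135,.017),c(410,447)),((.135,-.135,.017),c(712,288)),((.135,.135,.017),c(490,143)),((-.135,.135,.017),c(220,262))):
    print(a,proj(f,dk(a)).round(1),b.round(1))
```

```text
(-0.135, -0.135, 0.017) [265.3 222.2] [267.1 226.3]
(0.135, -0.135, 0.017) [332.2 190. ] [334.2 191. ]
(0.135, 0.135, 0.017) [284.1 158.3] [284.9 158.8]
(-0.135, 0.135, 0.017) [221.9 184.4] [224.9 185.2]
```

Request:
apply_moves(claw=[0.055,0.055,0.055,0.055,0.055,0.055,0.055,0.055,0.055], xyz=[[0,0.001,0.0075],[0,0.001,0.0075],[0,0.001,0.0075],[0,0,0.0075],[0,0,0.007],[0,0,0.006],[0,0,0.002],[0,0,0.002],[0,0,0]], twist=[[0,0,0],[0,0,0],[0,0,0],[0,0,0],[0,0,0],[0,0,0],[0,0,0],[0,0,0],[0,0,0]])

```text
clock: 8.9
position: [0.5021, 0.0359, 0.0695]
tool_rot: [3.141, -0.123, 0.064]
force: [-0.1, -0.5, -1.4]
grip_width: 0.0649
finger_force: 45.5
```

Request:
apply_moves(claw=[0.055,0.055], xyz=[[0,0,0.0015],[0,0,0.001]], twist=[[0,0,0],[0,0,0]])

```text
clock: 9.1
position: [0.5025, 0.0359, 0.0672]
tool_rot: [3.142, -0.123, 0.064]
force: [0.5, 0.6, -2.6]
grip_width: 0.0648
finger_force: 45.5
```

```bash
python3 deck.py -0.071 0 0.006
```

```text
clock 9.1 world [0.5022 0.0391 0.0623]
shift(tool now) [-0.0006 -0.0032  0.0049] twist [ 0.0001 -0.0008 -0.0003] shift(if turned first) [-0.0006 -0.0032  0.0049]
tool in deck [-0.0704 -0.0032  0.0109] [ 3.142e+00 -1.000e-03 -0.000e+00] [ 0.5  0.6 -2.6] 0.06483403386652545
```

Request:
apply_moves(claw=[0.055,0.055,0.055,0.055], xyz=[[0,0,0.001],[0,0,0.001],[0,0,0.001],[0,0,0]], twist=[[0,0,0],[0,0,0],[0,0,0],[0,0,0]])

```text
clock: 9.5
position: [0.5027, 0.0358, 0.064]
tool_rot: [3.141, -0.123, 0.064]
force: [-0.6, 0.2, -1.6]
grip_width: 0.0651
finger_force: 45.5
```

Request:
apply_moves(claw=[0.055,0.055,0.055], xyz=[[0,0,0.001],[0,0,0.001],[0,0,0]], twist=[[0,0,0],[0,0,0],[0,0,0]])

```text
clock: 9.8
position: [0.503, 0.0359, 0.0628]
tool_rot: [3.142, -0.123, 0.064]
force: [-8.5, -1.5, 23.8]
grip_width: 0.0646
finger_force: 48.4
```

Request:
apply_moves(claw=[0.055,0.055,0.07,0.075,0.085,0.085,0.085,0.085,0.085,0.085,0.085,0.085,0.085], xyz=[[0,0,-0.0007],[0,0,0],[0,0,0],[0,0,0],[0,0,0],[0,0,0],[0,0,-0.005],[0,0,-0.01],[0,0,-0.02],[0,0,-0.03],[0,0,-0.03],[0,0,-0.03],[0,0,0]], twist=[[0,0,0],[0,0,0],[0,0,0],[0,0,0],[0,0,0],[0,0,0],[0,0,0],[0,0,0],[0,0,0],[0,0,0],[0,0,0],[0,0,0],[0,0,0]])

```text
clock: 11.1
position: [0.4888, 0.035, 0.191]
tool_rot: [-3.141, -0.128, 0.064]
force: [0.7, -1.3, -1.0]
grip_width: 0.0849
finger_force: 0.0
```

```bash
cat > saddle.py <<'E'
from go import *
# roller axis (0.4358,0.3465,0.056), saddle yaw -0.10; tool closes along saddle x -> tool x along -y_saddle: yaw=-0.10-pi/2 or +pi/2
print('clock',o['clock'],o['tool_rot'].round(3),o['qpos'].round(2))
for yaw in(-.10-np.pi/2,-.10+np.pi/2): rep([.4358,.3465,.17],yaw,0)
E
python3 saddle.py
```

```text
clock 11.1 [-3.141 -0.128  0.064] [-0.23  0.31  0.04  2.09  0.01  0.62 -1.71]
shift(tool now) [-0.0355 -0.3142  0.0169] twist [-0.112  -0.0939  1.7319] shift(if turned first) [-0.3047  0.0838  0.021 ]
shift(tool now) [-0.0355 -0.3142  0.0169] twist [ 0.0897 -0.1071 -1.4049] shift(if turned first) [ 0.3047 -0.0838  0.021 ]
```

Request:
apply_moves(claw=[0.085,0.085,0.085,0.085,0.085,0.085,0.085,0.085,0.085,0.085,0.085,0.085,0.085,0.085,0.085,0.085,0.085,0.085,0.085,0.085], xyz=[[0,0,0],[0,0,0],[0,0,0],[0,0,0],[0,0,0],[0,0,0],[0,0,0],[0,0,0],[0,0,0],[0,0,0],[0,0,0],[0.034,-0.0093,0.0023],[0.034,-0.0093,0.0023],[0.034,-0.0093,0.0023],[0.034,-0.0093,0.0023],[0.034,-0.0093,0.0023],[0.034,-0.0093,0.0023],[0.034,-0.0093,0.0023],[0.034,-0.0093,0.0023],[0.034,-0.0093,0.0023]], twist=[[0.0082,-0.0097,-0.1277],[0.0082,-0.0097,-0.1277],[0.0082,-0.0097,-0.1277],[0.0082,-0.0097,-0.1277],[0.0082,-0.0097,-0.1277],[0.0082,-0.0097,-0.1277],[0.0082,-0.0097,-0.1277],[0.0082,-0.0097,-0.1277],[0.0082,-0.0097,-0.1277],[0.0082,-0.0097,-0.1277],[0.0082,-0.0097,-0.1277],[0,0,0],[0,0,0],[0,0,0],[0,0,0],[0,0,0],[0,0,0],[0,0,0],[0,0,0],[0,0,0]])

```text
clock: 13.1
position: [0.4342, 0.3489, 0.1664]
tool_rot: [-3.136, 0.002, 1.471]
force: [0.4, 0.2, 0.5]
grip_width: 0.0849
finger_force: 0.0
```

```bash
python3 saddle.py | sed -n '1p;3p'
cat > m3.py <<'E'
from fit import *
from deck import dk,D,DY,TI
f=save('top','t3.png'); g=cv2.cvtColor(f['img'],cv2.COLOR_RGB2GRAY).astype(float)
u=proj(f,dk([-.065,0,.01])).astype(int); print(u)
np.set_printoptions(linewidth=200)
cv2.imwrite('pics/t3c.png',cv2.resize(f['img'][120:245,130:320,::-1],None,fx=4.2,fy=4.2,interpolation=cv2.INTER_CUBIC))
print(g[u[1]-14:u[1]+14:2,u[0]-18:u[0]+18:2].astype(int))
E
python3 m3.py
```

```text
clock 13.1 [-3.136e+00  2.000e-03  1.471e+00] [-0.53  0.51 -0.35  1.83  0.22  0.84 -1.08]
shift(tool now) [-0.0022  0.0018 -0.0037] twist [-0.0055  0.0015  0.0001] shift(if turned first) [-0.0022  0.0018 -0.0036]
[261 191]
[[198 226 190 206 220 218 201 197 212 211 210 203 213 218 213 207 190 219]
 [215 208 203 217 211 213 212 209 223 213 206 209 213 205 190 210 213 213]
 [191 219 228 220 200 202 227 214 199 196 205 207 184 114 175 218 208 193]
 [224 223 213 201 218 184 190 153 107  81  53  35  26  25 137 196 191 209]
 [219 211 209 195 116  41  25  23  26  27  27  23  24  26  61 204 224 207]
 [198 184 226 217 142  23  25  27  26  27  24  26  27  28  36 156 190 195]
 [224 221 208 204 162  27  24  27  31  34  38  45  49  58  58 132 201 188]
 [217 207 216 221 174  43  50  56  61  62  61  61  60  61  59  83 214 210]
 [212 215 219 221 167  76  64  64  64  63  60  61  61  61  58  79 194 198]
 [217 229 205 196 182 103  64  63  63  63  61  61  60  57  57  60 162 216]
 [220 207 171 221 218 123  65  63  62  58  55  51  39  32  25  30 154 205]
 [193 211 210 201 204 169  48  37  26  29  31  41  38  49  57  75 115 183]
 [189 217 216 210 204 172  34  36  56  92  96 108  87 176 143 160 170 216]
 [222 208 192 220 225 210 147 128 141 182 153 160 174 205 192 215 201 192]]
```

View pics/t3c.png

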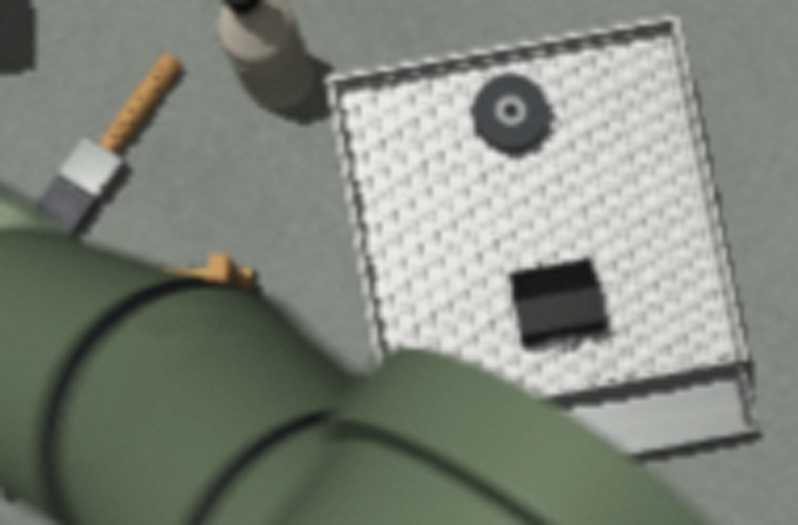

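The chock lies on the deck at about (558,300) in the crop, slanted (darker) face uphill and parallel to the low edge. I fit its pose.

```bash
cat > m4.py <<'E'
from fit import *
from deck import D,DY,TI,RD
img=cv2.imread('pics/t3.png'); f=bot.grab_frame('top'); g=cv2.cvtColor(img,cv2.COLOR_BGR2GRAY).astype(float)
m=np.clip((205-g)/(205-60),0,1)
m[203:]=0  # eye/shadow rows
for c in (203,201):
    P=chockpts(); z=D[2]+(-.065)*np.sin(-TI)
    r=fitmask(f,m,(245,282,178,c),P,[.509,.036,.06],z=z,tilt=TI)
    x=r.x; print(x.round(4),r.fun, 'in deck',RD.inv().apply(np.array([x[0],x[1],z])-D).round(4),'dyaw',round(x[2]-DY,4))
E
python3 m4.py
```

```text
[0.5083 0.036  0.0747] 16.579431344662552 in deck [-0.0659 -0.0034  0.0001] dyaw 0.0102
[0.5091 0.036  0.0506] 9.454902527656747 in deck [-0.0651 -0.0036  0.    ] dyaw -0.0139
```

Request:
apply_moves(claw=[0.085,0.085,0.085,0.085], xyz=[[-0.0022,0.0018,0.014],[0,0,0.02],[0,0,0.02],[0,0,0]], twist=[[-0.0055,0.0015,0],[0,0,0],[0,0,0],[0,0,0]])

```text
clock: 13.6
position: [0.4353, 0.344, 0.1104]
tool_rot: [-3.139, 0.003, 1.471]
force: [0.6, -0.2, 0.4]
grip_width: 0.0851
finger_force: 0.0
```

Request:
apply_moves(claw=[0.085,0.085,0.085,0.085,0.085,0.085,0.085,0.085,0.03,0.03,0.03,0.03,0.03,0.03,0.03,0.03,0.03,0.03], xyz=[[0.0025,0,0.0114],[0,0,0.0114],[0,0,0.0114],[0,0,0.0114],[0,0,0.0114],[0,0,0.0114],[0,0,0],[0,0,0],[0,0,0],[0,0,0],[0,0,0],[0,0,0],[0,0,0],[0,0,0],[0,0,0],[0,0,0],[0,0,0],[0,0,0]], twist=[[0,0,0],[0,0,0],[0,0,0],[0,0,0],[0,0,0],[0,0,0],[0,0,0],[0,0,0],[0,0,0],[0,0,0],[0,0,0],[0,0,0],[0,0,0],[0,0,0],[0,0,0],[0,0,0],[0,0,0],[0,0,0]], force=60)

```text
clock: 15.4
position: [0.4367, 0.3479, 0.0445]
tool_rot: [3.141, -0.001, 1.471]
force: [-2.3, -1.9, 10.1]
grip_width: 0.0343
finger_force: 58.7
```

Request:
apply_moves(claw=[0.03,0.03,0.03,0.03,0.03,0.03,0.03,0.03,0.03,0.03], xyz=[[0,0,-0.005],[0,0,-0.01],[0,0,-0.015],[0,0,-0.02],[0,0,-0.02],[0,0,-0.025],[0,0,-0.025],[0,0,-0.02],[0,0,-0.01],[0,0,0]], twist=[[0,0,0],[0,0,0],[0,0,0],[0,0,0],[0,0,0],[0,0,0],[0,0,0],[0,0,0],[0,0,0],[0,0,0]])

```text
clock: 16.4
position: [0.4369, 0.3481, 0.1955]
tool_rot: [3.14, -0.002, 1.471]
force: [-0.5, 0.3, -5.6]
grip_width: 0.0342
finger_force: 60.5
```

```bash
cat > rd.py <<'E'
import sys
from deck import *
def run(a):
    T=RD*Ro.from_euler('z',np.pi/2)*Ro.from_euler('x',np.pi); w=dk(a)
    print('clock',o['clock'],'world',w.round(4),'twist',(R.inv()*T).as_rotvec().round(4),'shift turned',T.inv().apply(w-p).round(4),'shift now',R.inv().apply(w-p).round(4))
    print('tool in deck',RD.inv().apply(p-D).round(4),'q',o['qpos'].round(2),'F',RD.inv().apply(o['force']).round(1),o['grip_width'],o['finger_force'])
run([float(v) for v in sys.argv[1:4]])
E
python3 rd.py -0.010 -0.003 0.07
python3 - <<'E'
from h import *
f=save('side','s4.png'); u=proj(f,bot.observe()['position']).astype(int); print(u)
c=f['img'][max(0,u[1]-50):u[1]+60,max(0,u[0]-60):u[0]+80,::-1]
cv2.imwrite('pics/s4c.png',cv2.resize(c,None,fx=5,fy=5,interpolation=cv2.INTER_CUBIC))
E
```

```text
clock 16.4 world [0.5551 0.0395 0.1333] twist [-0.1202  0.0083 -0.1644] shift turned [-0.3155  0.0897  0.0737] shift now [-0.2953  0.1483  0.0619]
tool in deck [-0.0997  0.3125  0.1437] q [-0.52  0.48 -0.36  1.8   0.21  0.9  -1.07] F [-1.2  0.3 -5.5] 0.03420405524087618 60.47425389289856
[202 131]
```

View pics/s4c.png

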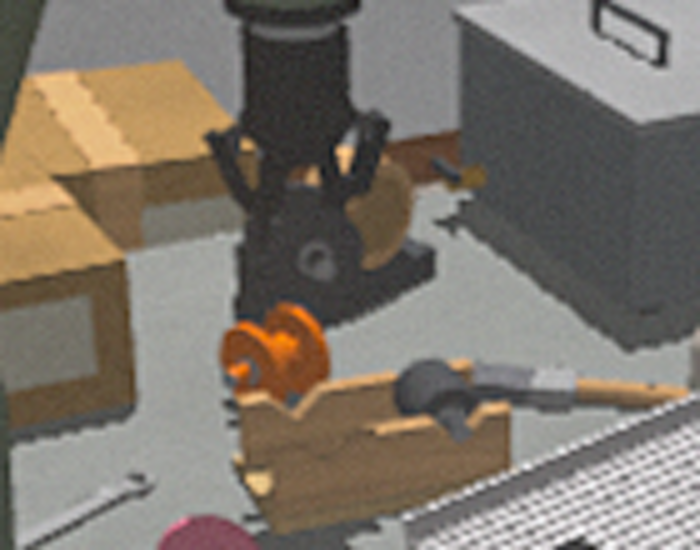

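Request:
apply_moves(claw=[0.03,0.03,0.03,0.03,0.03,0.03,0.03,0.03,0.03,0.03,0.03,0.03,0.03,0.03,0.03,0.03,0.03,0.03,0.03], xyz=[[0,0,0],[0,0,0],[0,0,0],[0,0,0],[-0.0225,0.0064,0.0053],[-0.0225,0.0064,0.0053],[-0.0225,0.0064,0.0053],[-0.0225,0.0064,0.0053],[-0.0225,0.0064,0.0053],[-0.0225,0.0064,0.0053],[-0.0225,0.0064,0.0053],[-0.0225,0.0064,0.0053],[-0.0225,0.0064,0.0053],[-0.0225,0.0064,0.0053],[-0.0225,0.0064,0.0053],[-0.0225,0.0064,0.0053],[-0.0225,0.0064,0.0053],[-0.0225,0.0064,0.0053],[0,0,0]], twist=[[-0.03,0.0021,-0.0411],[-0.03,0.0021,-0.0411],[-0.03,0.0021,-0.0411],[-0.03,0.0021,-0.0411],[0,0,0],[0,0,0],[0,0,0],[0,0,0],[0,0,0],[0,0,0],[0,0,0],[0,0,0],[0,0,0],[0,0,0],[0,0,0],[0,0,0],[0,0,0],[0,0,0],[0,0,0]])

```text
clock: 18.35
position: [0.5541, 0.0365, 0.1297]
tool_rot: [3.023, 0.003, 1.634]
force: [0.2, 0.3, -4.3]
grip_width: 0.0344
finger_force: 60.5
```

```bash
python3 rd.py -0.011 -0.003 0.030
```

```text
clock 18.35 world [0.5589 0.0398 0.0934] twist [-0.0039  0.0032 -0.0009] shift turned [0.0029 0.0006 0.0366] shift now [0.0031 0.0007 0.0366]
tool in deck [-0.0116 -0.0059  0.0666] q [ 0.06  0.51 -0.32  1.96  0.32  0.59 -0.4 ] F [-0.3  0.3 -4.3] 0.03439366997943497 60.542757511138916
```

Request:
apply_moves(claw=[0.03,0.03,0.03,0.03,0.03,0.03,0.03], xyz=[[0.003,0.0006,0.006],[0,0,0.007],[0,0,0.007],[0,0,0.007],[0,0,0.006],[0,0,0.003],[0,0,0]], twist=[[-0.0039,0.003,0],[0,0,0],[0,0,0],[0,0,0],[0,0,0],[0,0,0],[0,0,0]])

```text
clock: 19.05
position: [0.5591, 0.0432, 0.0952]
tool_rot: [3.018, -0.002, 1.636]
force: [0.2, -0.1, -3.9]
grip_width: 0.0342
finger_force: 60.6
```

Request:
apply_moves(claw=[0.03,0.03,0.03,0.03], xyz=[[0,0,0.001],[0,0,0.001],[0,0,0.001],[0,0,0]], twist=[[0,0,0],[0,0,0],[0,0,0],[0,0,0]])

```text
clock: 19.45
position: [0.5597, 0.043, 0.0927]
tool_rot: [3.018, -0.002, 1.636]
force: [0.3, -0.4, -4.5]
grip_width: 0.0342
finger_force: 60.6
```

```bash
python3 rd.py -0.017 -0.003 0.0265
```

```text
clock 19.45 world [0.5534 0.0394 0.0892] twist [ 0.0018 -0.0017  0.0002] shift turned [-0.0032 -0.0068  0.0027] shift now [-0.0032 -0.0068  0.0026]
tool in deck [-0.0102  0.0002  0.0292] q [ 0.02  0.58 -0.29  1.98  0.35  0.51 -0.45] F [-0.3 -0.4 -4.5] 0.034180590499492826 60.59290409088135
```

Request:
apply_moves(claw=[0.03,0.03,0.03,0.03], xyz=[[-0.002,0,0.001],[0,0,0.0007],[0,0,0.0006],[0,0,0]], twist=[[0,0,0],[0,0,0],[0,0,0],[0,0,0]])

```text
clock: 19.85
position: [0.5601, 0.0411, 0.0905]
tool_rot: [3.018, -0.002, 1.636]
force: [-0.8, -0.8, -1.4]
grip_width: 0.0343
finger_force: 61.0
```

Request:
apply_moves(claw=[0.03,0.03], xyz=[[0,0,0.0006],[0,0,0]], twist=[[0,0,0],[0,0,0]])

```text
clock: 20.05
position: [0.5602, 0.0412, 0.0901]
tool_rot: [3.017, -0.002, 1.636]
force: [-4.6, -0.2, 6.3]
grip_width: 0.0338
finger_force: 62.1
```

Request:
apply_moves(claw=[0.03,0.03,0.03,0.03,0.03,0.03], xyz=[[0,0,-0.0005],[0,-0.001,0],[0,-0.001,0],[0,-0.001,0],[0,-0.001,0],[0,0,0]], twist=[[0,0,0],[0,0,0],[0,0,0],[0,0,0],[0,0,0],[0,0,0]])

```text
clock: 20.65
position: [0.5561, 0.041, 0.0899]
tool_rot: [3.017, -0.002, 1.636]
force: [1.3, 0.7, 0.5]
grip_width: 0.0339
finger_force: 61.1
```

Request:
apply_moves(claw=[0.03,0.03], xyz=[[0,-0.001,0],[0,0,0]], twist=[[0,0,0],[0,0,0]])

```text
clock: 20.85
position: [0.5551, 0.0409, 0.0897]
tool_rot: [3.018, -0.002, 1.636]
force: [0.4, 1.0, 1.3]
grip_width: 0.0339
finger_force: 61.2
```

```bash
python3 rd.py -0.017 -0.003 0.0265
```

```text
clock 20.85 world [0.5534 0.0394 0.0892] twist [ 0.0018 -0.0019  0.0004] shift turned [-0.0013 -0.0018  0.0003] shift now [-0.0013 -0.0018  0.0003]
tool in deck [-0.0152 -0.0017  0.0268] q [ 0.02  0.57 -0.28  1.99  0.36  0.5  -0.45] F [0.6 1.  1.3] 0.033919928433431994 61.21073126792908
```

Request:
apply_moves(claw=[0.03,0.03,0.03], xyz=[[0,-0.001,0],[0,-0.001,0],[0,0,0]], twist=[[0,0,0],[0,0,0],[0,0,0]])

```text
clock: 21.15
position: [0.5531, 0.0407, 0.0895]
tool_rot: [3.018, -0.002, 1.636]
force: [1.4, 0.3, 1.3]
grip_width: 0.0339
finger_force: 61.3
```

Request:
apply_moves(claw=[0.03,0.03], xyz=[[0,-0.0007,0],[0,0,0]], twist=[[0,0,0],[0,0,0]])

```text
clock: 21.35
position: [0.5525, 0.0406, 0.0894]
tool_rot: [3.018, -0.002, 1.636]
force: [2.3, -0.7, 0.8]
grip_width: 0.0342
finger_force: 61.3
```

```bash
python3 rd.py -0.017 -0.003 0.0265
```

```text
clock 21.35 world [0.5534 0.0394 0.0892] twist [ 0.0019 -0.0018  0.0003] shift turned [-0.0013  0.0008  0.0003] shift now [-0.0013  0.0008  0.0003]
tool in deck [-0.0178 -0.0017  0.0268] q [ 0.02  0.57 -0.28  2.    0.36  0.49 -0.45] F [ 2.4 -0.9  0.5] 0.034182521478595976 61.318384408950806
```

Request:
apply_moves(claw=[0.03,0.03], xyz=[[0,-0.0008,0],[0,0,0]], twist=[[0,0,0],[0,0,0]])

```text
clock: 21.55
position: [0.5516, 0.0406, 0.0893]
tool_rot: [3.018, -0.002, 1.636]
force: [2.1, 0.0, 1.4]
grip_width: 0.0338
finger_force: 61.3
```

Request:
apply_moves(claw=[0.03,0.03], xyz=[[0,-0.0008,0],[0,0,0]], twist=[[0,0,0],[0,0,0]])

```text
clock: 21.75
position: [0.5508, 0.0405, 0.0892]
tool_rot: [3.018, -0.002, 1.636]
force: [2.8, 0.9, 2.7]
grip_width: 0.034
finger_force: 61.3
```

```bash
python3 rd.py -0.017 -0.003 0.0265
```

```text
clock 21.75 world [0.5534 0.0394 0.0892] twist [ 0.0018 -0.0018  0.0003] shift turned [-0.0013  0.0025  0.0003] shift now [-0.0013  0.0025  0.0003]
tool in deck [-0.0195 -0.0017  0.0268] q [ 0.02  0.57 -0.28  2.    0.36  0.49 -0.45] F [3.1 0.7 2.3] 0.033984737709388806 61.324124336242676
```

Run:
```python
from deck import *
f=save('side','s5.png'); t=save('top','t5.png')
u=proj(f,dk([-.05,-.03,.02])).astype(int); w=proj(t,dk([-.05,0,.02])).astype(int); print(u,w)
a=cv2.resize(f['img'][u[1]-38:u[1]+38,u[0]-33:u[0]+33,::-1],None,fx=6,fy=6,interpolation=cv2.INTER_CUBIC)
b=cv2.resize(t['img'][w[1]-38:w[1]+38,w[0]-33:w[0]+33,::-1],None,fx=6,fy=6,interpolation=cv2.INTER_CUBIC)
cv2.imwrite('pics/c5.png',np.hstack([a,b]))
```

```text
[268 195] [260 186]
```

View pics/c5.png

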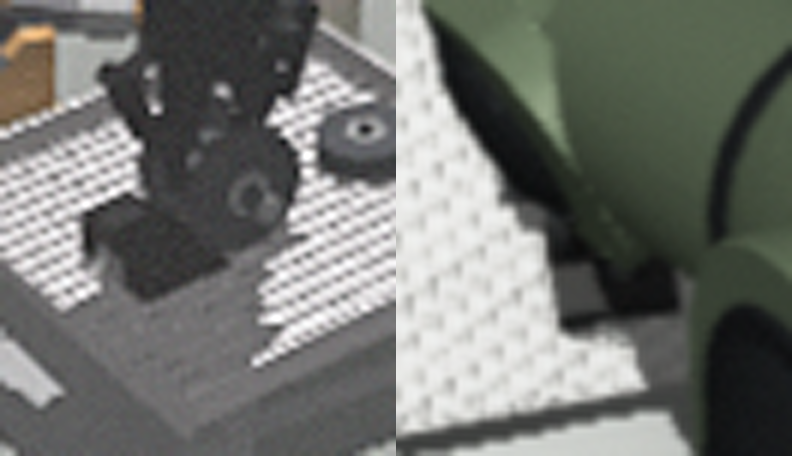

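Run:
```python
import cv2,numpy as np
np.set_printoptions(linewidth=200)
for n in('t3','t5'):
    g=cv2.imread(f'pics/{n}.png',0).astype(float)
    print(n); print(g[186:206,254:264].astype(int))
```

```text
t3
[[ 24  25  25  25  25  26  24  24  25  26]
 [ 22  25  26  26  26  26  24  26  25  24]
 [ 24  24  25  25  25  24  25  26  26  26]
 [ 24  24  27  26  27  31  31  34  36  37]
 [ 30  30  33  38  41  46  49  52  56  59]
 [ 46  50  51  56  60  61  63  61  64  60]
 [ 63  63  64  63  63  63  64  62  60  61]
 [ 64  64  63  63  63  63  62  62  62  60]
 [ 64  64  63  64  61  62  63  62  63  61]
 [ 67  64  64  63  62  62  62  62  61  60]
 [ 70  63  62  63  63  61  61  62  62  60]
 [ 72  65  63  63  63  62  60  57  56  54]
 [ 75  61  57  56  55  53  50  42  38  34]
 [ 71  47  40  37  31  26  27  28  32  30]
 [ 59  25  23  23  24  28  40  53  57  58]
 [ 76  33  28  36  46  55  74  91  97  96]
 [127  71  64  73  85  92 111 125 137 139]
 [187 146 134 128 138 140 167 181 168 153]
 [215 218 211 198 207 201 196 187 176 186]
 [216 223 224 214 209 198 191 192 184 209]]
t5
[[ 38  32  25  34  39  40  41  41  45  53]
 [ 35  29  18  24  32  39  41  40  40  48]
 [ 28  23  16  14  21  32  39  41  42  44]
 [ 24  19  16  12  15  24  32  42  44  42]
 [ 22  14  15  15  17  21  27  39  46  41]
 [ 27  28  26  29  32  27  16  18  27  37]
 [ 50  54  53  56  63  51  23  16  24  34]
 [ 69  69  69  69  67  57  34  17  22  28]
 [ 69  71  69  70  69  61  38  18  18  23]
 [ 72  70  70  71  68  66  51  22  17  18]
 [ 74  71  69  70  69  66  57  34  20  18]
 [ 78  71  70  69  69  69  65  50  25  19]
 [ 78  71  70  70  68  68  66  54  29  17]
 [ 83  67  64  63  61  60  58  52  38  20]
 [ 83  55  47  41  38  32  31  32  33  31]
 [ 69  29  27  26  26  30  46  58  58  57]
 [ 93  44  36  43  48  57  85 104  94  90]
 [158 116  81  86  93  94 117 129 125 132]
 [223 204 165 154 149 142 171 188 154 158]
 [228 230 230 223 216 204 200 205 192 195]]
```

Compared with before, the chock's back edge has moved about 0.9 px (under 3 mm) downhill. The roller is therefore in contact and snug, so I release it gently.

Request:
apply_moves(claw=[0.035,0.037,0.039,0.042,0.046,0.048,0.048,0.048], xyz=[[0,0,0],[0,0,0],[0,0,0],[0,0,0],[0,0,0],[0,0,0],[0,0,0],[0,0,0]], twist=[[0,0,0],[0,0,0],[0,0,0],[0,0,0],[0,0,0],[0,0,0],[0,0,0],[0,0,0]], force=20)

```text
clock: 22.65
position: [0.5509, 0.0405, 0.0892]
tool_rot: [3.018, -0.002, 1.636]
force: [-0.3, 0.5, -0.7]
grip_width: 0.0476
finger_force: 0.0
```

Request:
apply_moves(claw=[0.048,0.048,0.048,0.048,0.048,0.048,0.048,0.048,0.048,0.048,0.048], xyz=[[0,0,-0.003],[0,0,-0.005],[0,0,-0.008],[0,0,-0.01],[0,0,-0.015],[0,0,-0.02],[0,0,-0.025],[0,0,-0.025],[0,0,-0.025],[0,0,-0.02],[0,0,0]], twist=[[0,0,0],[0,0,0],[0,0,0],[0,0,0],[0,0,0],[0,0,0],[0,0,0],[0,0,0],[0,0,0],[0,0,0],[0,0,0]])

```text
clock: 23.75
position: [0.5324, 0.0391, 0.2473]
tool_rot: [3.013, -0.002, 1.636]
force: [-0.0, 0.4, -0.4]
grip_width: 0.0479
finger_force: 0.0
```

Run:
```python
from deck import *
f=save('side','s6.png'); t=save('top','t6.png')
u=proj(f,dk([-.03,-.03,.02])).astype(int); w=proj(t,dk([-.03,0,.02])).astype(int)
a=cv2.resize(f['img'][u[1]-38:u[1]+38,u[0]-33:u[0]+33,::-1],None,fx=6,fy=6,interpolation=cv2.INTER_CUBIC)
b=cv2.resize(t['img'][w[1]-38:w[1]+38,w[0]-33:w[0]+33,::-1],None,fx=6,fy=6,interpolation=cv2.INTER_CUBIC)
cv2.imwrite('pics/c6.png',np.hstack([a,b])); print(o['clock'],p)
```

```text
23.75 [0.53242147 0.03910705 0.24732195]
```

View pics/c6.png

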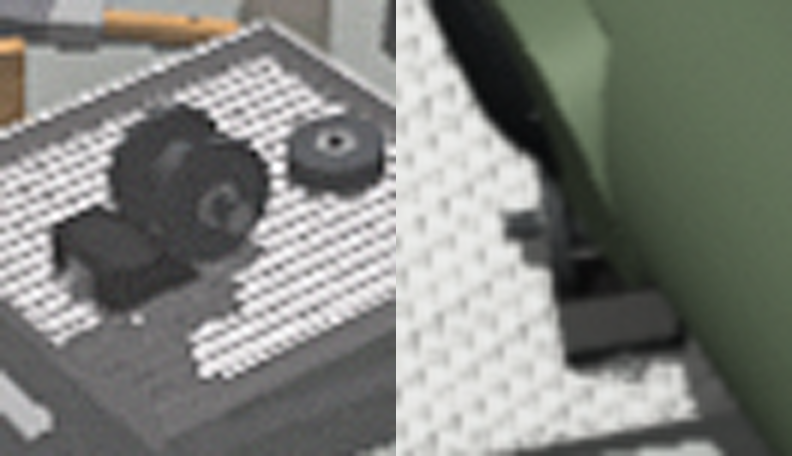

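The roller rests against the chock after release. I move the arm aside for a clear top view to check that both flanges are backed.

Request:
apply_moves(claw=[0.048,0.048,0.048,0.048,0.048,0.048,0.048,0.048,0.048,0.048], xyz=[[-0.03,0,0],[-0.03,0,0],[-0.03,0,0],[-0.03,0,0],[-0.03,0,0],[-0.03,0,0],[-0.03,0,0],[-0.03,0,0],[-0.03,0,0],[0,0,0]], twist=[[0,0,0],[0,0,0],[0,0,0],[0,0,0],[0,0,0],[0,0,0],[0,0,0],[0,0,0],[0,0,0],[0,0,0]])

```text
clock: 24.85
position: [0.5482, -0.2345, 0.2422]
tool_rot: [3.019, -0.001, 1.631]
force: [-0.0, -0.1, -0.6]
grip_width: 0.0485
finger_force: 0.0
```

Run:
```python
from deck import *
t=save('top','t7.png'); i=t['img'].copy()
w=proj(t,dk([-.03,0,.02])).astype(int); S=9;x0,y0=w[0]-35,w[1]-32
c=cv2.resize(i[y0:y0+64,x0:x0+70,::-1],None,fx=S,fy=S,interpolation=cv2.INTER_CUBIC)
def P(a): return tuple(int(v) for v in ((proj(t,dk(a))-[x0,y0]+.5)*S-.5))
# expected model: chock at (-.0677,-.0035), roller at (-.0195,-.0035)
for y in(-.0365,.0295):
    for q in((-.0957,y,.026),(-.0637,y,.026),(-.0377,y,.003)): cv2.circle(c,P(q),3,(0,0,255),-1)
for y in(-.028,-.019,.019,.028): 
    for q in((-.0195,y-.0035,.076),(-.0575,y-.0035,.038),(.0185,y-.0035,.038)): cv2.circle(c,P(q),3,(0,255,0),-1)
for y in(-.05,.05): cv2.circle(c,P((-.0195,y-.0035,.038)),3,(255,0,0),-1)
cv2.imwrite('pics/c7.png',c)
for n in('roller','chock','sheave','plain_roller'): print(n,[(np.round(RD.inv().apply(r['position']-D),3).tolist(),round(r['score'],2)) for r in bot.find_in('top',n)])
```

```text
roller [([-0.273, 0.175, 0.022], 0.86), ([-0.021, -0.001, 0.059], 0.73), ([-0.072, 0.455, 0.001], 0.73), ([0.009, 0.003, -0.001], 0.24)]
chock [([-0.22, -0.261, -0.0], 0.88), ([-0.074, -0.005, 0.022], 0.66), ([-0.06, -0.248, -0.032], 0.56), ([0.009, -0.0, 0.004], 0.18)]
sheave [([0.083, 0.001, 0.015], 0.64), ([0.01, 0.0, 0.001], 0.44)]
plain_roller [([-0.02, 0.29, 0.014], 0.73)]
```

View pics/c7.png

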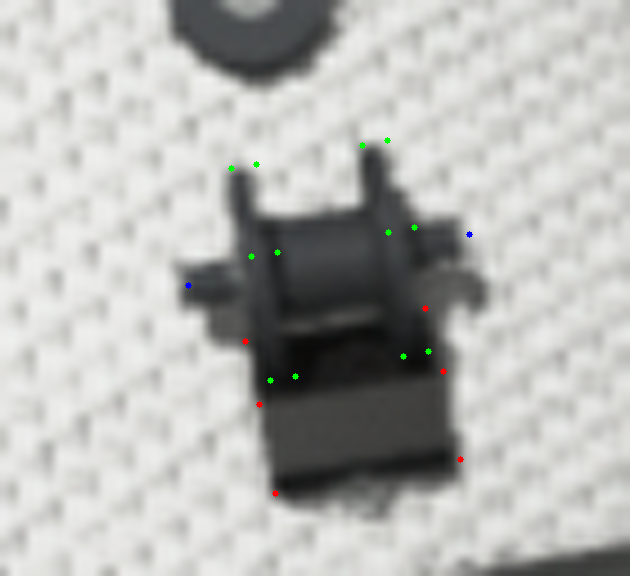

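The top view shows the roller square across the ribs. Its flanges (at x about 255 and 400) lie inside the chock's width (about 245 to 445) and rest on the slanted face, and the sheave is untouched. I hand in.

```bash
python3 -c "
from workcell import bot
print(bot.job_done())"
```

```text
the job is handed in; nothing more can be done
None
```

The job is handed in at about 25 s: the chock is flat and square on the deck with its slanted face uphill, and the roller rests snug against it with both flanges backed and stayed put after release. The hand-in call returned no verdict.

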